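# Load a stone blank from the sprung dispenser onto the print bed

## Robot

A 7-joint arm with a two-finger parallel gripper is mounted at the origin on the work surface. World frame = base frame: x ahead of the robot, y to its left, z up, the work surface at z = 0. Lengths are in m, angles in rad, forces in N, time in s.
With the tool pointing down it reaches from about 0.4 to 0.925 m from the base axis. Payload 4.1 kg.
Tool frame: the origin (TCP) lies where the fingers leave the gripper's body, on its centre line; the fingertips stand 73 mm ahead of it and the grasp point (between the pads) lies 54 mm ahead of it; z points along the fingers, y is the line along which they close (so a half turn about z gives the same grasp; the last joint's range is limited). The gripper opens to 85 mm and grips with 20 to 120 N. Pads are 22 mm wide; open, the fingers measure 114 mm over their backs; the gripper's body (76 mm by 85 mm) begins 54 mm behind the grasp point. The pads swing forward as they close: fully open they stand 13 mm farther back than shut.
Start: joints at [-1.411, 0.398, 0.045, 1.537, -0.019, 1.207, -0.051], TCP at [0.166, 0.628, 0.304] pointing down, gripper open.
Joint ranges: [-2.82, 2.82], [-0.49, 2.23], [-1.37, 1.46], [0, 2.46], [-1.36, 4.5], [0.23, 2], [-2.94, 2.94]. Speed limits (rad/s): [2.57, 2.57, 3.14, 3.14, 3.14, 3.14, 3.14].

## Interface

Orientations are given as a unit quaternion [w, x, y, z].
In Python, from rig import robot, optics, finder gives the robot as it stands.
- The arm moves only by the tool apply_moves, never from a script. Its argument "steps" is text: rows parted by semicolons, each of 7 numbers parted by spaces: the shift along the tool's x, y, z in m, then the turn, a rotation vector about the tool's x, y, z in degrees, then the opening, from 0 (shut) to 1 (fully open). In form: dx dy dz ax ay az jaw; .... A call has 1 to 12 rows; each row is the pose to reach, as a shift and turn from the pose commanded when the call began, along the tool's axes at that moment; what a row does not reach only later rows make up. A row lasts 1/12 s, in which the tool goes at most 41.7 mm and 7.16 degrees, less where a joint would pass 70% of its speed; a pose out of reach is approached as far as the arm can. A call with a gripper value outside its range is refused whole. The fingers move at their own pace and stop on an object; "newtons" is the grip in N (left out, the last holds). Time passes only in rows, so rows that repeat a pose let the fingers close. It gives the time, the measured TCP pose, the force, the opening and the grip force at its end, in the units of the state.
- robot.sense(): the state, without advancing time (a new reading comes with each control period).
- optics.camera(name): name is "side" or "top" or "wrist"; returns a dict with "color" (384x512x3 uint8, red, green, blue), "intrinsics" (3x3 intrinsics, pixels), "distortion" ([k1, k2, p1, p2, k3] as OpenCV has them; the pictures are not rectified), "T" (4x4, takes a point from camera to world coordinates). Camera axes: x right, y down, z forward; pixel columns grow to the right and rows downward; lengths in m; the calibration is good to about 2 mm. A picture is of the moment at which its call begins. There is no depth.
- robot.job_done(): hands the job in; it is judged then, once.
Trained networks look in the newest picture that a camera, given by its name, has taken for a name from the list of things; names that differ only in an ending like _2 or _b are one class to them, and where a whole thing is asked for, a point or a joint stands for the part that bears it (a point fixed in the world has none). Each returns a list of dicts, best first, with "confidence" (0 to 1); they miss things now and then, are a little off and sometimes report something else, mostly with a low value. They report only what shows in the picture. A call takes as long as a camera call.
- finder.recognise(label, camera): "bbox" ([left, top, right, bottom] in pixels, round what is visible of it).
The state is a dict: "time": time; "joints": joint angles; "joint_velocities": joint speeds; "tau": joint torques, N m; "tcp_pos": TCP position; "eef_rot": TCP orientation; "ft_force": force on the tool from outside, world axes, zero at the start; "wrist_torque": the same for the moment, N m; "gripper_width": opening from 0.0 (shut) to 1.0 (fully open); "finger_force": force on a finger pad.
Only numpy, scipy, OpenCV 4.12 (cv2) and the standard library are available. Lean on these libraries where they do the work, as an engineer would, in place of code of your own. Each camera call takes 0.05 s, during which the arm holds its last target. There are 200 camera calls.

## Task

We are about to print the next white stone paperweight. Take only the top white blank from its spring-loaded dispenser, so that the next white one rises into its place, and set it down gently, lying flat inside the blue ring on the print bed; leave the other white blanks in the dispenser.

Things in the scene. Friction and masses are not known exactly. Their poses are not given: they have to be found in the camera images.
- white_top: The top white marble blank: a disc 60 mm across, 20 mm thick, about 150 g, the uppermost of three in its dispenser. Origin at the centre of its underside, z up. It is held by nothing but its weight and lifts straight up; its top is about 124 mm above the table (up to 10 mm more or less).
- white_next: The same kind of blank directly beneath the top one (20 mm lower). Origin at the centre of its underside, z up. When the top blank is taken the spring lifts it by about 20 mm to where the top one was.
- white_dispenser: Fixed sprung dispenser of the white blanks: dark steel base 110 x 110 x 12 mm, four 8 mm posts ending 118 mm above the table at x +-31, y +-18 mm, caging the stack (about 3 mm play); an orange carriage on a soft spring (74 N/m). Origin: centre of the base's underside, z up. Open sides, 54 mm wide, face +y and -y: pinch the blank along y. A twin with dark slate blanks is not wanted.
- ring (a point): Centre of the blue ring on the plywood print bed (160 x 160 mm, 12 mm thick, fixed), at the surface on which the blank will lie, 12 mm above the table. The ring is 84 mm inside, 100 mm outside and stands 4 mm above that surface. z up.

How it is judged:
By the outcome, as a careful person would: the job done as asked, in the order asked, and still so for the second after the job is handed in, with the robot touching nothing.
It also fails if it takes over 38 s, if anything falls off the work surface, if the arm or the gripper's body presses on something with over 40 N, if the wrist force passes 120 N, or if a joint passes its speed limit or range.

## Working session

There is one attempt and no reset: what is moved stays moved. The work goes in short steps, Python scripts to look and compute and a tool call to move; the robot and the scene stay as the last step left them, time stands still between calls to the robot, and variables do not carry over. Pictures are saved under pics/ and viewed, at most 10 in all, crops included, and the job is handed in when it is done.

Besides the shell and the picture viewer there is one more tool, called after "Request:" as name(argument=value, ...) on one line, values as JSON. apply_moves: Moves the arm, as the interface text tells. Its arguments: {"type":"object","properties":{"steps":{"type":"string"},"newtons":{"type":"number"}},"required":["steps"]}

```bash
mkdir -p pics
python3 - <<'E'
from rig import robot, optics, finder
import cv2, numpy as np
s=robot.sense(); print({k:np.round(v,3).tolist() for k,v in s.items()})
ims=[]
for c in ["side","top","wrist"]:
    o=optics.camera(c); ims.append(o["color"][:,:,::-1])
    print(c,np.round(o["T"],3).tolist(),o["intrinsics"][0][0])
    for l in ["white_top","white_dispenser","ring","white_next"]:
        try: print(l,[(np.round(d["bbox"]).tolist(),round(d["confidence"],2)) for d in finder.recognise(l,c)][:3])
        except Exception as e: print(l,e)
z=np.zeros_like(ims[0])
m=np.vstack([np.hstack(ims[:2]),np.hstack([ims[2],z])])
cv2.imwrite("pics/a.png",cv2.resize(m,(800,600),interpolation=cv2.INTER_AREA))
E
```

```text
{'time': 0.0, 'joints': [-1.411, 0.399, 0.045, 1.538, -0.019, 1.207, -0.051], 'joint_velocities': [0.0, -0.001, -0.0, 0.001, -0.001, -0.001, 0.0], 'tau': [-0.0, -47.513, 1.365, -25.422, 0.012, 0.009, 0.0], 'tcp_pos': [0.166, 0.628, 0.303], 'eef_rot': [-0.0, 0.129, 0.992, -0.001], 'ft_force': [-0.926, 0.487, 0.353], 'wrist_torque': [-0.049, 0.058, -0.008], 'finger_force': 0.0, 'gripper_width': 1.0}
side [[-0.811, -0.347, 0.47, 0.097], [-0.584, 0.457, -0.671, 0.543], [0.018, -0.819, -0.574, 0.568], [0.0, 0.0, 0.0, 1.0]] 356.89525912666176
white_top [([117.0, 233.0, 153.0, 264.0], 0.87)]
white_dispenser [([109.0, 241.0, 184.0, 319.0], 0.61)]
ring [([228.0, 199.0, 315.0, 260.0], 0.77)]
white_next [([124.0, 253.0, 152.0, 270.0], 0.58)]
top [[-0.026, -0.986, 0.162, 0.361], [-0.999, 0.031, 0.029, -0.023], [-0.034, -0.161, -0.986, 0.905], [0.0, 0.0, 0.0, 1.0]] 384.7717898040629
white_top [([110.0, 156.0, 141.0, 183.0], 0.73)]
white_dispenser [([117.0, 152.0, 167.0, 204.0], 0.87)]
ring [([227.0, 175.0, 309.0, 257.0], 0.68)]
white_next [([136.0, 169.0, 144.0, 178.0], 0.67)]
wrist [[0.255, 0.929, 0.267, 0.099], [0.967, -0.245, -0.07, 0.645], [0.0, 0.276, -0.961, 0.374], [0.0, 0.0, 0.0, 1.0]] 272.1945578193619
white_top []
white_dispenser []
ring []
white_next []
```

View pics/a.png

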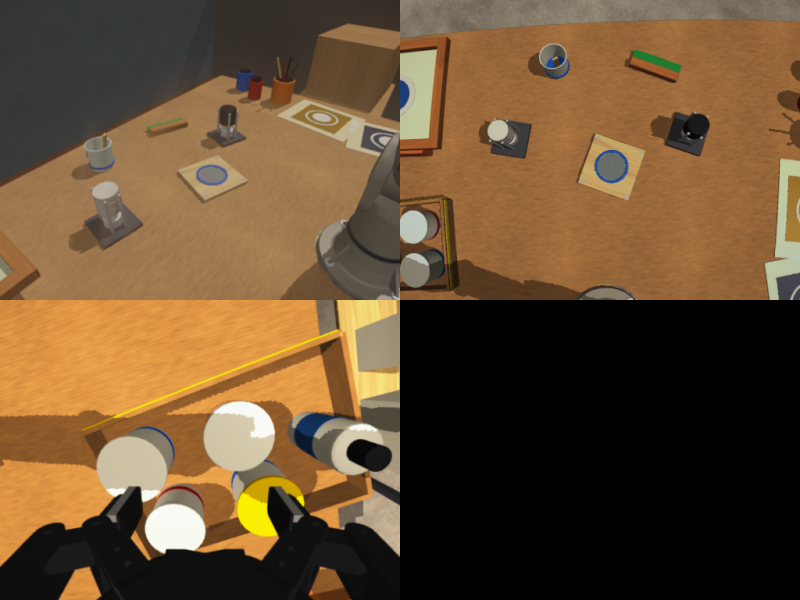

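The white dispenser is at about (134,260) in side and (125,170) in top. The ring is at about (270,225) in side and (268,214) in top, and the twin with dark slate blanks is on the far right of top. Next I'll triangulate these and take zoomed crops.

```bash
cat > h.py <<'E'
from rig import robot, optics, finder
import cv2, numpy as np
from scipy.spatial.transform import Rotation as R
def ray(o,px):
    K=np.array(o["intrinsics"]);D=np.array(o["distortion"])
    u=cv2.undistortPoints(np.array([[px]],float),K,D)[0,0]
    T=np.array(o["T"]); return T[:3,3],T[:3,:3]@np.array([u[0],u[1],1])
def atz(o,px,z):
    c,d=ray(o,px); return c+d*(z-c[2])/d[2]
def proj(o,P):
    T=np.linalg.inv(np.array(o["T"]))
    P=np.atleast_2d(P)
    return cv2.projectPoints(P.astype(float),cv2.Rodrigues(T[:3,:3])[0],T[:3,3],np.array(o["intrinsics"]),np.array(o["distortion"]))[0][:,0]
def tri(obs):
    A=0;b=0
    for o,px in obs:
        c,d=ray(o,px); d=d/np.linalg.norm(d); M=np.eye(3)-np.outer(d,d); A=A+M; b=b+M@c
    p=np.linalg.solve(A,b); return p
def totool(target_tcp):
    s=robot.sense(); q=np.array(s["eef_rot"]); r=R.from_quat(q[[1,2,3,0]])
    return r.inv().apply(np.array(target_tcp)-s["tcp_pos"]), r
E
python3 - <<'E'
from h import *
s=optics.camera("side"); t=optics.camera("top")
ring=tri([(s,(271.5,226)),(t,(268,215))]); print("ring",ring, atz(t,(268,215.5),.016))
w=tri([(s,(134,241)),(t,(125,168))]); print("w",w)
for z in (.114,.124,.134): print(z,atz(t,(125,168),z),atz(s,(135,242),z))
a=cv2.resize(s["color"][220:330,90:200],(400,400),interpolation=cv2.INTER_CUBIC)
b=cv2.resize(t["color"][140:215,95:170],(400,400),interpolation=cv2.INTER_CUBIC)
cv2.imwrite("pics/b.png",np.hstack([a,b])[:,:,::-1])
E
```

```text
ring [ 0.45476492 -0.0233047   0.01078277] [ 0.45448596 -0.02252145  0.016     ]
w [0.55385126 0.27923138 0.12612691]
0.114 [0.55579976 0.28298154 0.114     ] [0.56418287 0.2730851  0.114     ]
0.124 [0.55333397 0.27911691 0.124     ] [0.55387642 0.27902497 0.124     ]
0.134 [0.55086818 0.27525228 0.134     ] [0.54356997 0.28496485 0.134     ]
```

View pics/b.png

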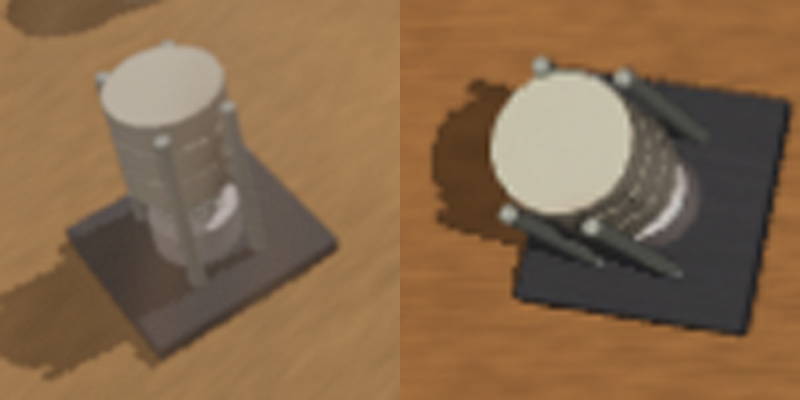

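Crop b shows the white stack with its top face centred at about top (125.4,166.6) and side (134.8,243.4). The four post tops are visible, so the dispenser's yaw can be measured.

Run:
```python
from h import *
s=optics.camera("side"); t=optics.camera("top")
w=tri([(s,(134.8,243.4)),(t,(125.4,166.6))]); print("w",w,proj(t,w),proj(s,w))
p=[atz(t,((x-400)*75/400+95,y*75/400+140),.118)[:2] for x,y in [(541,65),(625,77),(508,214),(591,227)]]
p=np.array(p); print(p.round(4).tolist(),p.mean(0))
y=(p[1]-p[0]+p[3]-p[2])/2; x=(p[2]-p[0]+p[3]-p[1])/2
print("ydir",y,np.degrees(np.arctan2(y[1],y[0])),"xdir",x,np.degrees(np.arctan2(x[1],x[0])))
st=robot.sense(); q=np.array(st["eef_rot"]); r=R.from_quat(q[[1,2,3,0]]); m=r.as_matrix()
print(m.round(3),"tool y ang",np.degrees(np.arctan2(m[1,1],m[0,1])))
# target: TCP above w
for tz in (.30,.27):
    print(totool([w[0],w[1],tz])[0])
```

```text
w [0.55671813 0.27936524 0.11958389] [[125.68988604 166.93277317]] [[134.29486327 243.25649098]]
[[0.5904, 0.2908], [0.5838, 0.2552], [0.5289, 0.3023], [0.5224, 0.2674]] [0.55639987 0.27894654]
ydir [-0.00657491 -0.03524136] -100.56805685590544 xdir [-0.06146644  0.01187803] 169.06274496490107
[[-0.967  0.256  0.   ]
 [ 0.256  0.967  0.   ]
 [-0.     0.    -1.   ]] tool y ang 75.17727838548275
[-0.46669144 -0.23752154  0.00393959]
[-0.46669065 -0.23752438  0.03393959]
```

Request:
apply_moves(steps="-0.467 -0.237 0 0 0 -4 1;-0.467 -0.237 0 0 0 -4 1;-0.467 -0.237 0 0 0 -4 1;-0.467 -0.237 0 0 0 -4 1;-0.467 -0.237 0 0 0 -4 1;-0.467 -0.237 0 0 0 -4 1;-0.467 -0.237 0 0 0 -4 1;-0.467 -0.237 0 0 0 -4 1;-0.467 -0.237 0 0 0 -4 1;-0.467 -0.237 0 0 0 -4 1;-0.467 -0.237 0 0 0 -4 1;-0.467 -0.237 0 0 0 -4 1")

```text
time: 1.95
tcp_pos: [0.5407, 0.294, 0.3042]
eef_rot: [0.0, 0.094, 0.996, 0.0]
ft_force: [0.3, 0.6, -0.0]
gripper_width: 0.995
finger_force: 0.0
```

Run:
```python
from h import *
o=optics.camera("wrist"); o=optics.camera("wrist")
s=robot.sense(); print(s["tcp_pos"],s["eef_rot"],np.abs(s["joint_velocities"]).max())
np.savez("w1.npz",**{k:np.array(v) for k,v in o.items()})
for l in ["white_top","white_dispenser"]: print(l,[(np.round(d["bbox"]).tolist(),round(d["confidence"],2)) for d in finder.recognise(l,"wrist")][:3])
cv2.imwrite("pics/c.png",o["color"][:,:,::-1])
```

```text
[0.54541992 0.28700544 0.30436475] [ 0.00260401  0.10099128  0.99488173 -0.0020775 ] 0.08955338467966534
white_top [([230.0, 165.0, 296.0, 229.0], 0.66)]
white_dispenser [([219.0, 135.0, 304.0, 230.0], 0.97)]
```

View pics/c.png

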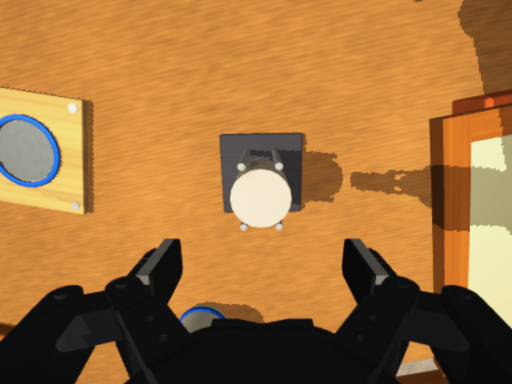

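The wrist view shows the white top face centred near (261,198). The post tops are at about (241,167), (280,167), (244,227) and (279,227), and a cup sits at (203,315).

Run:
```python
from h import *
o=dict(np.load("w1.npz"))
g=o["color"].min(2); m=(g>150).astype(np.uint8); m[:, :200]=0;m[:,320:]=0;m[:150]=0;m[235:]=0
n,l,st,c=cv2.connectedComponentsWithStats(m); i=1+np.argmax(st[1:,4]); 
cn=cv2.findContours((l==i).astype(np.uint8),cv2.RETR_EXTERNAL,cv2.CHAIN_APPROX_NONE)[0][0]
e=cv2.fitEllipse(cn); print(e); c=e[0]
s=optics.camera("side"); t=optics.camera("top")
w=tri([(s,(134.8,243.4)),(t,(125.4,166.6)),(o,c)]); print("w",w)
for z in (.114,.119,.124): print(z,atz(o,c,z)[:2])
print("w2",tri([(s,(134.8,243.4)),(o,c)]))
p=np.array([atz(o,q,.118)[:2] for q in [(241,167),(280,167),(244,227),(279,227)]]);print(p.round(4).tolist(),p.mean(0))
x=(p[2]-p[0]+p[3]-p[1])/2;y=(p[1]-p[0]+p[3]-p[2])/2;print(np.degrees(np.arctan2(x[1],x[0])),np.degrees(np.arctan2(y[1],y[0])),np.linalg.norm(x),np.linalg.norm(y))
print("cup",atz(t,(553/800*1024-512,62*1.28),.1))
```

```text
((260.1813659667969, 198.03082275390625), (57.03717041015625, 59.902099609375), 89.86820983886719)
w [0.55668246 0.27939921 0.11958695]
0.114 [0.55832786 0.2790475 ]
0.119 [0.55680922 0.27941081]
0.124 [0.55529058 0.27977412]
w2 [0.55652508 0.27906276 0.11904778]
[[0.5232, 0.2677], [0.5306, 0.304], [0.5841, 0.257], [0.5911, 0.2919]] [0.55723105 0.28014629]
-10.640448813966929 78.57117730289993 0.06179823669414378 0.03635550032905321
cup [0.76041149 0.13136034 0.1       ]
```

Request:
apply_moves(steps="0 0 0.04 0 0 0 1;0 0 0.08 0 0 0 1;0 0 0.1 0 0 0 1;0 0 0.1 0 0 0 1;0 0 0.1 0 0 0 1;0 0 0.1 0 0 0 1")

```text
time: 2.75
tcp_pos: [0.5399, 0.2972, 0.2058]
eef_rot: [0.001, 0.093, 0.996, 0.001]
ft_force: [0.1, -0.2, 0.4]
gripper_width: 1.001
finger_force: 0.0
```

Run:
```python
from h import *
o=optics.camera("wrist"); s=optics.camera("side")
st=robot.sense(); print(st["time"],st["tcp_pos"],np.abs(st["joint_velocities"]).max())
d,r=totool([.5567,.2795,.1735]); m=r.as_matrix(); print(d,np.degrees(np.arctan2(m[1,1],m[0,1])),m[:,2])
np.savez("w2.npz",**{k:np.array(v) for k,v in o.items()})
a=cv2.resize(s["color"][190:300,80:190],(400,400),interpolation=cv2.INTER_CUBIC)
b=cv2.resize(o["color"][84:384,106:406],(400,400),interpolation=cv2.INTER_CUBIC)
cv2.imwrite("pics/d.png",np.hstack([a,b])[:,:,::-1])
```

```text
2.85 [0.54047621 0.29675565 0.20643058] 0.0058327231714882955
[-0.01905913 -0.01402943  0.03294414] 79.22455419091634 [ 0.00375753  0.00272621 -0.99998922]
```

View pics/d.png

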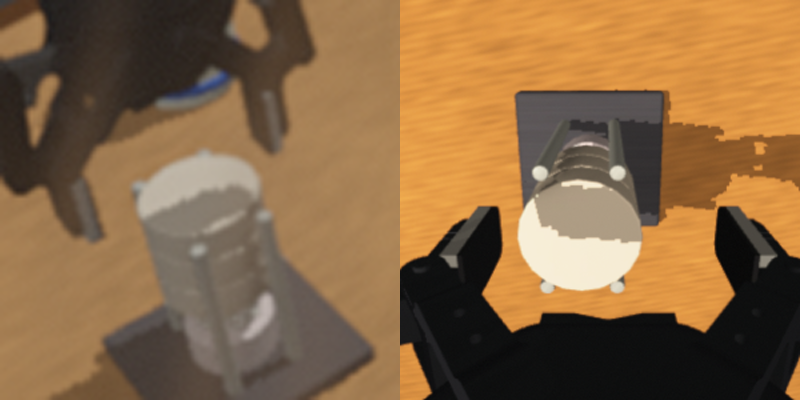

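Crop d shows the hand about 20 mm short of centre. The blank's face is at crop (580,235) in the wrist half, and the fingertips are at crop (95,240) and (275,150) in the side half. I'll check the tip length and the disc height from these.

Run:
```python
from h import *
o=dict(np.load("w2.npz")); s=optics.camera("side")
st=robot.sense(); d,r=totool([.5567,.2795,.1735]); m=r.as_matrix(); T=np.array(st["tcp_pos"])
for L in (.058,.062,.066,.07,.074):
    print(L,[((proj(s,T+m@[0,y,L])[0]-[80,190])/.275).round().tolist() for y in (-.046,.046)],
            [((proj(o,T+m@[0.011,y,L])[0]-[106,84])/.75+[400,0]).round().tolist() for y in (-.0425,.0425)])
for z in (.114,.119,.124,.129):
    a=np.linspace(0,6.28,40); P=np.c_[.5567+.03*np.cos(a),.2795+.03*np.sin(a),0*a+z]
    q=proj(o,P); q2=proj(s,P)
    print(z,((np.r_[q.min(0),q.max(0)]-[106,84]*2)/.75+[400,0]*2).round().tolist(),((np.r_[q2.min(0),q2.max(0)]-[80,190]*2)/.275).round().tolist())
c=np.array([(580-400)*.75+106,235*.75+84])
print([atz(o,c,z)[:2].round(4).tolist() for z in (.114,.119,.124)])
```

```text
0.058 [[264.0, 141.0], [86.0, 228.0]] [[498.0, 203.0], [719.0, 203.0]]
0.062 [[266.0, 147.0], [88.0, 234.0]] [[501.0, 198.0], [716.0, 199.0]]
0.066 [[267.0, 153.0], [90.0, 240.0]] [[504.0, 194.0], [714.0, 195.0]]
0.07 [[268.0, 159.0], [92.0, 247.0]] [[506.0, 190.0], [711.0, 191.0]]
0.074 [[269.0, 165.0], [94.0, 253.0]] [[509.0, 187.0], [708.0, 187.0]]
0.114 [520.0, 172.0, 641.0, 281.0] [138.0, 163.0, 260.0, 244.0]
0.119 [517.0, 176.0, 642.0, 287.0] [136.0, 156.0, 258.0, 237.0]
0.124 [515.0, 180.0, 643.0, 293.0] [133.0, 148.0, 257.0, 229.0]
0.129 [512.0, 184.0, 644.0, 300.0] [131.0, 141.0, 255.0, 222.0]
[[0.5599, 0.2787], [0.5572, 0.2796], [0.5544, 0.2806]]
```

Request:
apply_moves(steps="-0.01 -0.007 0 0 0 0 1;-0.019 -0.014 0 0 0 0 1;-0.019 -0.014 0.01 0 0 0 1;-0.019 -0.014 0.02 0 0 0 1;-0.019 -0.014 0.03 0 0 0 1;-0.019 -0.014 0.032 0 0 0 1;-0.019 -0.014 0.032 0 0 0 1;-0.019 -0.014 0.032 0 0 0 1")

```text
time: 3.57
tcp_pos: [0.5551, 0.2786, 0.1713]
eef_rot: [-0.0, 0.094, 0.996, -0.0]
ft_force: [-0.1, 0.2, -0.4]
gripper_width: 0.998
finger_force: 0.0
```

Run:
```python
from h import *
st=robot.sense(); print(st["time"],st["tcp_pos"],totool([.5567,.2795,.172])[0])
```

```text
3.5667 [0.55509612 0.27856581 0.17133671] [-0.00140011  0.00121762 -0.00066496]
```

Request:
apply_moves(steps="-0.0015 0.001 -0.001 0 0 0 1;-0.0015 0.001 -0.001 0 0 0 0.8;-0.0015 0.001 -0.001 0 0 0 0.75;-0.0015 0.001 -0.001 0 0 0 0.72;-0.0015 0.001 -0.001 0 0 0 0.6;-0.0015 0.001 -0.001 0 0 0 0.6;-0.0015 0.001 -0.001 0 0 0 0.6;-0.0015 0.001 -0.001 0 0 0 0.6", newtons=30)

```text
time: 4.23
tcp_pos: [0.5573, 0.2792, 0.1731]
eef_rot: [0.0, 0.094, 0.996, 0.0]
ft_force: [0.5, 2.1, 0.0]
gripper_width: 0.687
finger_force: 34.4
```

Run:
```python
from h import *
s=optics.camera("side");o=optics.camera("wrist")
a=cv2.resize(s["color"][200:300,90:190],(400,400),interpolation=cv2.INTER_CUBIC)
b=cv2.resize(o["color"][84:384,106:406],(400,400),interpolation=cv2.INTER_CUBIC)
cv2.imwrite("pics/e.png",np.hstack([a,b])[:,:,::-1])
```

```text
(no output)
```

View pics/e.png

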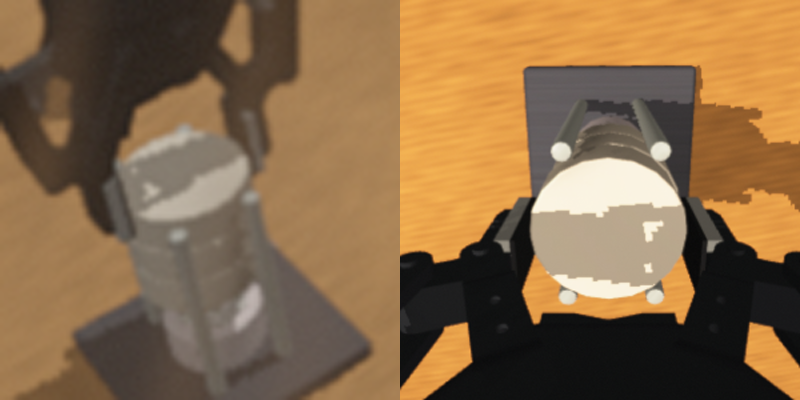

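Crop e shows the fingers closed on the blank at an opening of 0.687. The left pad's tip is at crop (125,238), so I need to check that it clears the blank below.

Run:
```python
from h import *
s=optics.camera("side"); st=robot.sense(); T=np.array(st["tcp_pos"]); m=totool(T)[1].as_matrix()
for L in (.062,.066,.07,.073,.076):
    print(L,round(T[2]-L,4),[((proj(s,T+m@[x,y,L])[0]-[90,200])/.25).round().tolist() for y in (-.03,.03) for x in (-.011,.011)])
v=s["color"]
for z in (.12,.1,.08,.06):
  q=T+m@[0,.03,0]; # left edge
  a=np.linspace(0,6.28,80); P=np.c_[T[0]+.03*np.cos(a),T[1]+.03*np.sin(a),0*a+z]; q=(proj(s,P)-[90,200])/.25
  print(z,"left",q[q[:,0].argmin()].round(),"low",q[q[:,1].argmax()].round(),"right",q[q[:,0].argmax()].round())
a=cv2.resize(s["color"][225:275,110:160],(600,600),interpolation=cv2.INTER_CUBIC)
cv2.imwrite("pics/f.png",cv2.convertScaleAbs(a[:,:,::-1],alpha=1.5))
```

```text
0.062 0.111 [[227.0, 145.0], [250.0, 169.0], [109.0, 204.0], [131.0, 230.0]]
0.066 0.107 [[228.0, 152.0], [251.0, 175.0], [111.0, 210.0], [133.0, 236.0]]
0.07 0.103 [[229.0, 158.0], [253.0, 181.0], [112.0, 217.0], [135.0, 242.0]]
0.073 0.1 [[230.0, 163.0], [254.0, 186.0], [114.0, 221.0], [136.0, 247.0]]
0.076 0.097 [[231.0, 167.0], [255.0, 191.0], [115.0, 226.0], [137.0, 252.0]]
0.12 left [109. 185.] low [160. 218.] right [244. 163.]
0.1 left [118. 217.] low [168. 250.] right [251. 195.]
0.08 left [127. 248.] low [177. 281.] right [257. 226.]
0.06 left [135. 278.] low [185. 311.] right [263. 256.]
```

View pics/f.png

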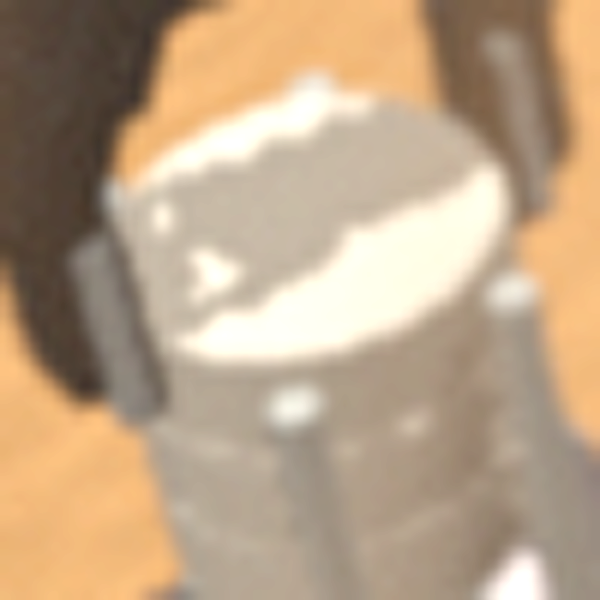

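The pad tip, at about (140,415), ends just above the seam at about (160,430), so only the top blank is held. I'll lift straight up.

Request:
apply_moves(steps="0 0 -0.003 0 0 0 0.6;0 0 -0.008 0 0 0 0.6;0 0 -0.015 0 0 0 0.6;0 0 -0.022 0 0 0 0.6;0 0 -0.03 0 0 0 0.6;0 0 -0.04 0 0 0 0.6;0 0 -0.052 0 0 0 0.6;0 0 -0.064 0 0 0 0.6;0 0 -0.074 0 0 0 0.6;0 0 -0.08 0 0 0 0.6;0 0 -0.08 0 0 0 0.6;0 0 -0.08 0 0 0 0.6")

```text
time: 5.38
tcp_pos: [0.5572, 0.279, 0.2533]
eef_rot: [0.0, 0.094, 0.996, 0.0]
ft_force: [0.2, -0.0, -1.6]
gripper_width: 0.69
finger_force: 34.4
```

Run:
```python
from h import *
s=optics.camera("side"); o=optics.camera("wrist"); t=optics.camera("top"); st=robot.sense(); print(st["tcp_pos"],st["ft_force"],st["finger_force"])
# ring: segment blue in top/side
for n,c,(x0,y0,x1,y1) in (("top",t,(215,165,320,265)),("side",s,(220,190,322,268))):
    h=cv2.cvtColor(c["color"],cv2.COLOR_RGB2HSV); m=((h[...,0]>105)&(h[...,0]<130)&(h[...,1]>120)).astype(np.uint8)
    k=np.zeros_like(m);k[y0:y1,x0:x1]=m[y0:y1,x0:x1]
    cn=max(cv2.findContours(k,cv2.RETR_EXTERNAL,cv2.CHAIN_APPROX_NONE)[0],key=len)
    e=cv2.fitEllipse(cn); print(n,e, atz(c,e[0],.014)); globals()[n]=e[0]
print("ring",tri([(t,top),(s,side)]))
ring=np.array([*((atz(t,top,.014)+atz(s,side,.014))/2)[:2],0])
print(ring,totool([ring[0],ring[1],st["tcp_pos"][2]])[0])
a=cv2.resize(s["color"][170:300,60:190],(400,400),interpolation=cv2.INTER_CUBIC)
b=cv2.resize(o["color"][84:384,106:406],(400,400),interpolation=cv2.INTER_CUBIC)
cv2.imwrite("pics/g.png",np.hstack([a,b])[:,:,::-1])
```

```text
[0.55668528 0.27877074 0.2520462 ] [ 0.11256791  0.08682683 -1.7402587 ] 34.406282901763916
top ((270.4609680175781, 212.5745849609375), (41.14779281616211, 41.249229431152344), 116.67068481445312) [ 0.46135915 -0.02845402  0.014     ]
side ((270.8481140136719, 223.4282989501953), (23.497373580932617, 37.271812438964844), 92.76914978027344) [ 0.4579238  -0.02776216  0.014     ]
ring [ 0.46035407 -0.0290921   0.01223006]
[ 0.45964148 -0.02810809  0.        ] [ 0.03771603 -0.3196396   0.00037792]
```

View pics/g.png

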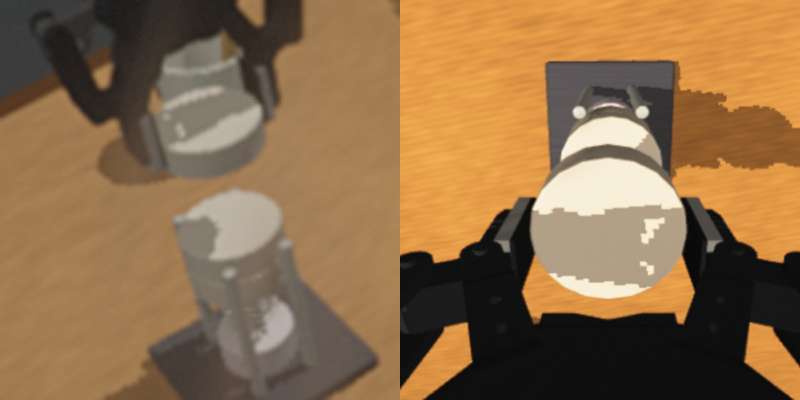

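The blank is clear and held by the pads, and the next one has risen to the post tops. The ring centre is at about (0.460, -0.028), so I'll carry the blank there.

Request:
apply_moves(steps="0.001 -0.008 0 0 0 0 0.6;0.003 -0.025 0 0 0 0 0.6;0.006 -0.05 0 0 0 0 0.6;0.01 -0.082 0 0 0 0 0.6;0.014 -0.118 0 0 0 0 0.6;0.019 -0.155 0 0 0 0 0.6;0.023 -0.192 0 0 0 0 0.6;0.027 -0.228 0 0 0 0 0.6;0.031 -0.262 0 0 0 0 0.6;0.034 -0.29 0 0 0 0 0.6;0.037 -0.31 0 0 0 0 0.6;0.038 -0.319 0 0 0 0 0.6")

```text
time: 6.53
tcp_pos: [0.4579, -0.031, 0.2526]
eef_rot: [-0.001, 0.097, 0.995, -0.0]
ft_force: [0.3, -0.7, -1.6]
gripper_width: 0.687
finger_force: 34.4
```

Request:
apply_moves(steps="0 0 0.015 0 0 0 0.6;0 0 0.035 0 0 0 0.6;0 0 0.06 0 0 0 0.6;0 0 0.08 0 0 0 0.6;0 0 0.095 0 0 0 0.6;0 0 0.105 0 0 0 0.6;0 0 0.11 0 0 0 0.6;0 0 0.11 0 0 0 0.6;0 0 0.11 0 0 0 0.6;0 0 0.11 0 0 0 0.6")

```text
time: 7.37
tcp_pos: [0.4607, -0.0272, 0.1437]
eef_rot: [0.001, 0.094, 0.996, 0.0]
ft_force: [-0.3, -1.0, -0.9]
gripper_width: 0.69
finger_force: 34.4
```

Run:
```python
from h import *
s=optics.camera("side"); o=optics.camera("wrist"); st=robot.sense(); print(st["time"],st["tcp_pos"],st["finger_force"],totool([.4600,-.0285,.087])[0])
T=np.array(st["tcp_pos"])
# predicted ring outline for overlay (outer r=50, z=.016) and blank bottom
vs=[]
for c,(x0,y0,w) in ((s,(205,160,120)),(o,(70,0,384))):
    im=c["color"][:,:,::-1].copy(); k=400/w
    im=cv2.resize(im[y0:y0+w,x0:x0+w],(400,400),interpolation=cv2.INTER_CUBIC)
    a=np.linspace(0,6.28,60)
    q=(proj(c,np.c_[.46+.05*np.cos(a),-.0285+.05*np.sin(a),0*a+.016])-[x0,y0])*k
    for p in q: cv2.circle(im,tuple(int(v) for v in p),1,(0,0,255),-1)
    vs.append(im)
cv2.imwrite("pics/i.png",np.hstack(vs))
```

```text
7.4667 [ 0.46065483 -0.02715041  0.14378304] 34.36866044998169 [ 0.00050219 -0.00149855  0.05678085]
```

View pics/i.png

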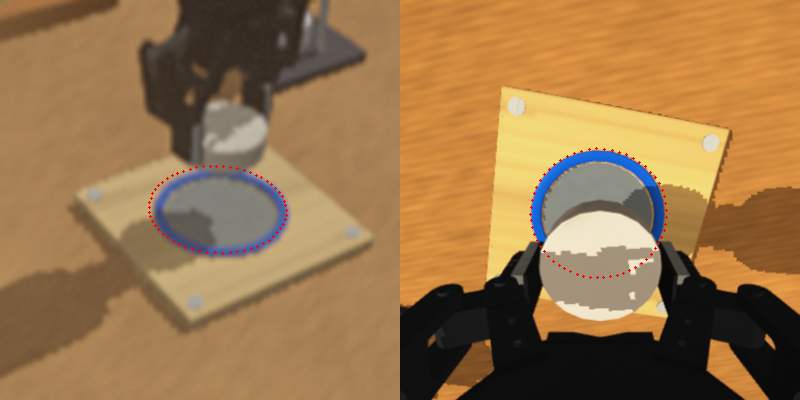

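The overlay matches the ring in both views (wrist ring centre about (600,213)). I'll lower to just above the bed, then touch down slowly.

Request:
apply_moves(steps="0.0005 -0.001 0.01 0 0 0 0.6;0.0005 -0.0015 0.025 0 0 0 0.6;0.0005 -0.0015 0.038 0 0 0 0.6;0.0005 -0.0015 0.047 0 0 0 0.6;0.0005 -0.0015 0.052 0 0 0 0.6;0.0005 -0.0015 0.054 0 0 0 0.6;0.0005 -0.0015 0.054 0 0 0 0.6;0.0005 -0.0015 0.054 0 0 0 0.6;0.0005 -0.0015 0.054 0 0 0 0.6")

```text
time: 8.22
tcp_pos: [0.4597, -0.0286, 0.0894]
eef_rot: [0.001, 0.094, 0.996, 0.0]
ft_force: [-0.0, -0.9, -1.4]
gripper_width: 0.685
finger_force: 34.4
```

Request:
apply_moves(steps="0 0 0.0005 0 0 0 0.6;0 0 0.001 0 0 0 0.6;0 0 0.0015 0 0 0 0.6;0 0 0.002 0 0 0 0.6;0 0 0.002 0 0 0 0.6")

```text
time: 8.63
tcp_pos: [0.4591, -0.0286, 0.0868]
eef_rot: [-0.0, 0.094, 0.996, 0.0]
ft_force: [-0.5, -0.2, -1.9]
gripper_width: 0.687
finger_force: 34.4
```

Request:
apply_moves(steps="0 0 0.0005 0 0 0 0.6;0 0 0.001 0 0 0 0.6;0 0 0.001 0 0 0 0.6;0 0 0.001 0 0 0 0.6")

```text
time: 8.97
tcp_pos: [0.4592, -0.0286, 0.0858]
eef_rot: [-0.0, 0.094, 0.996, 0.0]
ft_force: [-0.2, -0.1, -1.4]
gripper_width: 0.69
finger_force: 34.4
```

Request:
apply_moves(steps="0 0 0.0005 0 0 0 0.6;0 0 0.001 0 0 0 0.6;0 0 0.001 0 0 0 0.6;0 0 0.001 0 0 0 0.6")

```text
time: 9.3
tcp_pos: [0.4591, -0.0286, 0.0849]
eef_rot: [-0.0, 0.094, 0.996, 0.0]
ft_force: [0.0, -0.0, -1.4]
gripper_width: 0.687
finger_force: 34.4
```

Request:
apply_moves(steps="0 0 0.0005 0 0 0 0.6;0 0 0.001 0 0 0 0.6;0 0 0.001 0 0 0 0.6;0 0 0.001 0 0 0 0.6")

```text
time: 9.63
tcp_pos: [0.4592, -0.0286, 0.0839]
eef_rot: [-0.0, 0.094, 0.996, 0.0]
ft_force: [-0.1, -0.4, -1.3]
gripper_width: 0.687
finger_force: 34.4
```

Request:
apply_moves(steps="0 0 0.0004 0 0 0 0.6;0 0 0.0007 0 0 0 0.6;0 0 0.0007 0 0 0 0.6;0 0 0.0007 0 0 0 0.6")

```text
time: 9.97
tcp_pos: [0.4592, -0.0286, 0.0838]
eef_rot: [-0.0, 0.094, 0.996, 0.0]
ft_force: [-2.0, 0.8, 6.5]
gripper_width: 0.687
finger_force: 35.2
```

The wrist force jumped to +6.5 N, so the blank has touched down. I'll open gently and retreat straight up.

Request:
apply_moves(steps="0 0 -0.0005 0 0 0 0.7;0 0 -0.0005 0 0 0 0.72;0 0 -0.0005 0 0 0 0.75;0 0 -0.0005 0 0 0 0.78;0 0 -0.0005 0 0 0 0.82;0 0 -0.001 0 0 0 0.85;0 0 -0.005 0 0 0 0.9;0 0 -0.015 0 0 0 0.9;0 0 -0.035 0 0 0 0.9;0 0 -0.06 0 0 0 0.9;0 0 -0.09 0 0 0 0.9;0 0 -0.12 0 0 0 0.9")

```text
time: 10.97
tcp_pos: [0.4587, -0.0289, 0.2049]
eef_rot: [-0.0, 0.095, 0.996, -0.0]
ft_force: [0.7, -0.1, -1.0]
gripper_width: 0.901
finger_force: 0.0
```

Request:
apply_moves(steps="0 0 -0.02 0 0 0 0.9;0 0 -0.03 0 0 0 0.9;0 0 -0.03 0 0 0 0.9;0 0 -0.03 0 0 0 0.9")

```text
time: 11.3
tcp_pos: [0.4589, -0.0285, 0.2332]
eef_rot: [0.0, 0.094, 0.996, 0.0]
ft_force: [0.7, 0.5, -1.1]
gripper_width: 0.9
finger_force: 0.0
```

Run:
```python
from h import *
s=optics.camera("side"); o=optics.camera("wrist"); st=robot.sense(); print(st["time"],st["tcp_pos"],st["finger_force"],np.abs(st["joint_velocities"]).max())
a=cv2.resize(s["color"][170:320,100:325],(450,300),interpolation=cv2.INTER_CUBIC)
b=cv2.resize(o["color"][0:300,131:431],(300,300))
cv2.imwrite("pics/j.png",np.hstack([a,b])[:,:,::-1])
```

```text
11.4 [ 0.45810434 -0.02857458  0.23180929] 0.0 0.011053712099164057
```

View pics/j.png

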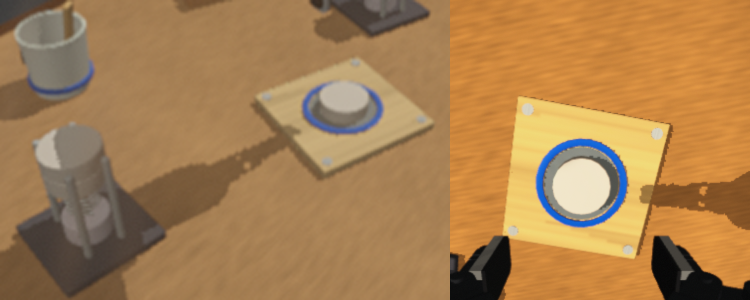

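The last picture shows the blank lying flat inside the ring, at about (345,100) in the side crop and (582,187) in the wrist crop. The other two blanks are still in the dispenser, with the next one risen to the top.

```bash
python3 -c "
from rig import robot
print(robot.job_done())"
```

```text
the job is handed in; nothing more can be done
None
```

The top white blank now lies flat inside the blue ring, the next one has risen into its place with the rest still in the dispenser, and the job was handed in at about 11.4 s.

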